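# Reverse the row of chip coolers for refitting

## Task

The chip coolers stand in the grey tray in the order they came off the boards; for refitting they are needed in reverse. Move all four to the black tray, one per pocket, so that the cooler that was leftmost in the grey tray (as the robot sees it) ends rightmost in the black one, and so on, each standing upright and flat on its pocket floor. Set them down without dropping or toppling any, and leave the multimeter where it lies.

Things in the scene. Friction and masses are not known exactly. Their poses are not given: they have to be found in the camera images.
- cooler_red: loose chip cooler: square aluminium finned block under a red fan, 40 x 40 mm, 50 mm tall, about 0.14 kg; origin at the centre of its underside, z up, x and y along its sides. It starts in a grey-tray pocket, within 6 degrees of the tray's yaw. Grip it from above across its x (fingers on the row's near and far sides); across y the neighbours are about 20 mm away
- cooler_yellow: loose chip cooler: square aluminium finned block under a yellow fan, 40 x 40 mm, 50 mm tall, about 0.14 kg; origin at the centre of its underside, z up, x and y along its sides. It starts in a grey-tray pocket, within 6 degrees of the tray's yaw. Grip it from above across its x (fingers on the row's near and far sides); across y the neighbours are about 20 mm away
- cooler_green: loose chip cooler: square aluminium finned block under a green fan, 40 x 40 mm, 50 mm tall, about 0.14 kg; origin at the centre of its underside, z up, x and y along its sides. It starts in a grey-tray pocket, within 6 degrees of the tray's yaw. Grip it from above across its x (fingers on the row's near and far sides); across y the neighbours are about 20 mm away
- cooler_blue: loose chip cooler: square aluminium finned block under a blue fan, 40 x 40 mm, 50 mm tall, about 0.14 kg; origin at the centre of its underside, z up, x and y along its sides. It starts in a grey-tray pocket, within 6 degrees of the tray's yaw. Grip it from above across its x (fingers on the row's near and far sides); across y the neighbours are about 20 mm away
- tag_red: red plate, 16 x 44 x 2 mm, fixed on the grey tray's far ledge: marks the pocket where the red cooler starts. Origin at the centre of its underside, 12 mm above the table; pocket centre 43 mm from it along its -x; its +y is left along the row as the robot sees it. The grey tray is fixed, with pockets like the black tray's; order of tags varies
- tag_yellow: yellow plate, 16 x 44 x 2 mm, fixed on the grey tray's far ledge: marks the pocket where the yellow cooler starts. Origin at the centre of its underside, 12 mm above the table; pocket centre 43 mm from it along its -x; its +y is left along the row as the robot sees it. The grey tray is fixed, with pockets like the black tray's; order of tags varies
- tag_green: green plate, 16 x 44 x 2 mm, fixed on the grey tray's far ledge: marks the pocket where the green cooler starts. Origin at the centre of its underside, 12 mm above the table; pocket centre 43 mm from it along its -x; its +y is left along the row as the robot sees it. The grey tray is fixed, with pockets like the black tray's; order of tags varies
- tag_blue: blue plate, 16 x 44 x 2 mm, fixed on the grey tray's far ledge: marks the pocket where the blue cooler starts. Origin at the centre of its underside, 12 mm above the table; pocket centre 43 mm from it along its -x; its +y is left along the row as the robot sees it. The grey tray is fixed, with pockets like the black tray's; order of tags varies
- refit_tray: black fixed tray with pale pocket floors, empty at the start, 64 (x) x 244 (y) mm; origin at the centre of its underside, on the table. Four pockets 56 x 56 mm, centres at x = 0, y = -90, -30, +30, +90 mm; +y is left as the robot sees it. Floors 4 mm, rims and 4 mm partitions 12 mm above the table. It lies left or right of the grey tray; each turned up to 17 degrees
- multimeter: orange multimeter lying loose beyond the trays, 75 (x) x 145 (y) mm, 39 mm high, to be left alone; origin at the centre of its underside. To its sides lie a hard drive 27 mm high and a screwdriver, neither needed
Mind the look-alikes: they are no part of the job. What is shaped like the cooler_yellow but white is not meant. What is shaped like the cooler_blue but white is not meant.

How it is judged:
By the outcome, as a careful person would: the job done as asked, in the order asked, and still so for the second after the job is handed in, with the robot touching nothing.
It also fails if it takes over 96 s, if anything falls off the work surface, if the arm or the gripper's body presses on something with over 40 N, if the wrist force passes 120 N, or if a joint passes its speed limit or range.

## Robot

A 7-joint arm with a two-finger parallel gripper is mounted at the origin on the work surface. World frame = base frame: x ahead of the robot, y to its left, z up, the work surface at z = 0. Lengths are in m, angles in rad, forces in N, time in s.
With the tool pointing down it reaches from about 0.425 to 0.875 m from the base axis. Payload 4.7 kg.
Tool frame: the origin (TCP) lies on the centre line of the jaws, within the pads' length; the fingertips stand 8 mm ahead of it and the grasp point (between the pads) lies 11 mm behind it; z points along the fingers, y is the direction in which the jaws open and shut (so a half turn about z gives the same grasp; the last joint's range is limited). The gripper opens to 85 mm and grips with 20 to 120 N. Pads are 22 mm wide; open, the fingers measure 114 mm over their backs; the gripper's body (76 mm by 85 mm) begins 54 mm behind the grasp point. The pads swing forward as they close: fully open they stand 13 mm farther back than shut.
Start: joints at [1.359, 0.321, -0.07, 1.45, 0.023, 1.371, -0.057], TCP at [0.146, -0.634, 0.239] pointing down, gripper open.
Joint ranges: [-2.86, 2.86], [-0.3, 2.09], [-1.38, 1.24], [0.06, 2.45], [-1.56, 4.7], [0.09, 2.05], [-2.69, 2.69]. Speed limits (rad/s): [2.57, 2.57, 3.14, 3.14, 3.14, 3.14, 3.14].

## Interface

Orientations are given as a rotation vector (axis times angle).
In Python, from bench import get_state, get_image, calibration, close_job gives the robot as it stands.
- The arm moves only by the tool drive_tool, never from a script. Its argument "deltas" is a list of rows, each a list of 5 numbers: the opening, from -1 (shut) to 1 (fully open), so that 0 is half open, then the shift along the world's x, y, z in mm, then the turn about the world's z in degrees. A call has 1 to 20 rows; each row is the pose to reach, as a shift and turn from the pose measured when the call began; what a row does not reach only later rows make up. A row lasts 1/12 s, in which the tool goes at most 41.7 mm and 7.16 degrees, less where a joint would pass 70% of its speed; a pose out of reach is approached as far as the arm can. A call with a gripper value outside its range is refused whole. The fingers move at their own pace and stop on an object; the grip force is fixed at half the most. Time passes only in rows, so rows that repeat a pose let the fingers close. It gives the time, the measured TCP pose, the force and the opening at its end, in the units of the state.
- get_state(): the state, without advancing time (a new reading comes with each control period).
- get_image(name): name is "side" or "top" or "wrist"; returns the picture (400x640x3 uint8, red, green, blue); there is no depth.
- calibration(name): a dict with "fx", "fy", "cx", "cy" (pixels), "dist_coeffs" ([k1, k2, p1, p2, k3] as OpenCV has them; the pictures are not rectified), "R" (3x3) and "t" (3): a world point X has camera coordinates R X + t; the wrist camera has in their place "tool_from_camera" (4x4, takes a point from camera to tool coordinates, whose origin is the TCP and whose axes are the flange's). Camera axes: x right, y down, z forward; pixel columns grow to the right and rows downward; lengths in m; the calibration is good to about 2 mm. A picture is of the moment at which its call begins: read the wrist's pose just before it. calibration takes no time and is no camera call.
- close_job(): hands the job in, once; it reports no verdict.
The state is a dict: "clock": time; "joint_positions": joint angles; "qd": joint speeds; "joint_torque": joint torques, N m; "position": TCP position; "tcp_rot": TCP orientation; "wrist_force": force on the tool from outside, world axes, zero at the start; "wrist_torque": the same for the moment, N m; "grip_width": finger opening in m.
Only numpy, scipy, OpenCV 4.12 (cv2) and the standard library are available. Lean on these libraries where they do the work, as an engineer would, in place of code of your own. Each camera call takes 0.05 s, during which the arm holds its last target.

## Working session

There is one attempt and no reset: what is moved stays moved. The work goes in short steps, Python scripts to look and compute and a tool call to move; the robot and the scene stay as the last step left them, time stands still between calls to the robot, and variables do not carry over. Pictures are saved under pics/ and viewed, and the job is handed in when it is done.

Besides the shell and the picture viewer there is one more tool, called after "Call:" by a JSON object that holds its "op" and its "data". drive_tool: Moves the arm, as the interface text tells. Its arguments: {"type":"object","properties":{"deltas":{"type":"array"}},"required":["deltas"]}

```bash
mkdir -p pics; ls; python3 - <<'E'
from bench import *
import cv2
s=get_state()
print({k:(v if not hasattr(v,'__len__') else [round(float(x),3) for x in v]) for k,v in s.items()})
for n in ['top','side']:
    im=get_image(n); cv2.imwrite(f'pics/{n}0.png',im[:,:,::-1])
    print(n,calibration(n))
print(calibration('wrist'))
E
```

```text
pics
{'clock': 0.0, 'joint_positions': [1.359, 0.322, -0.07, 1.452, 0.023, 1.371, -0.057], 'qd': [0.001, -0.0, -0.0, -0.0, -0.001, 0.0, -0.0], 'joint_torque': [-0.0, -49.357, -0.382, -31.433, 0.013, 0.011, -0.0], 'position': [0.145, -0.633, 0.238], 'tcp_rot': [-3.12, -0.354, 0.0], 'wrist_force': [0.356, 0.013, 0.565], 'wrist_torque': [-0.003, 0.03, 0.029], 'grip_width': 0.08543567125204125}
top {'fx': 489.07911900248854, 'fy': 489.07911900248854, 'cx': 311.0009166066063, 'cy': 201.93811477367674, 'dist_coeffs': array([0.02241512, 0.        , 0.        , 0.        , 0.        ]), 'R': array([[-1.68535000e-02, -9.99857833e-01, -5.23202910e-04],
       [-9.90069664e-01,  1.67615479e-02, -1.39574747e-01],
       [ 1.39563674e-01, -1.83431566e-03, -9.90211400e-01]]), 't': array([-0.04727375,  0.65249424,  0.96219901])}
side {'fx': 501.1502476570483, 'fy': 501.1502476570483, 'cx': 323.21942880365754, 'cy': 194.95622022459355, 'dist_coeffs': array([-0.1034933,  0.       ,  0.       ,  0.       ,  0.       ]), 'R': array([[-0.94297434, -0.33214594, -0.02187403],
       [-0.15986758,  0.50954902, -0.84545973],
       [ 0.29196191, -0.79374988, -0.53359102]]), 't': array([0.58420202, 0.14820581, 0.86384886])}
{'fx': 299.3246303252341, 'fy': 299.3246303252341, 'cx': 318.5738510167336, 'cy': 205.66820324099098, 'dist_coeffs': array([-0.00196667,  0.        ,  0.        ,  0.        ,  0.        ]), 'tool_from_camera': array([[-2.07809275e-04, -9.60736868e-01, -2.77461037e-01,
         7.06831476e-02],
       [ 9.99999873e-01, -7.21007594e-05, -4.99311155e-04,
        -8.30142605e-04],
       [ 4.59701484e-04, -2.77461105e-01,  9.60736761e-01,
        -1.35254878e-01],
       [ 0.00000000e+00,  0.00000000e+00,  0.00000000e+00,
         1.00000000e+00]])}
```

View pics/top0.png

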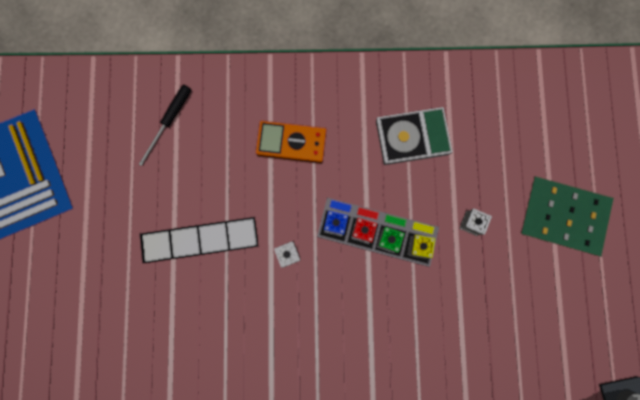

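View pics/side0.png

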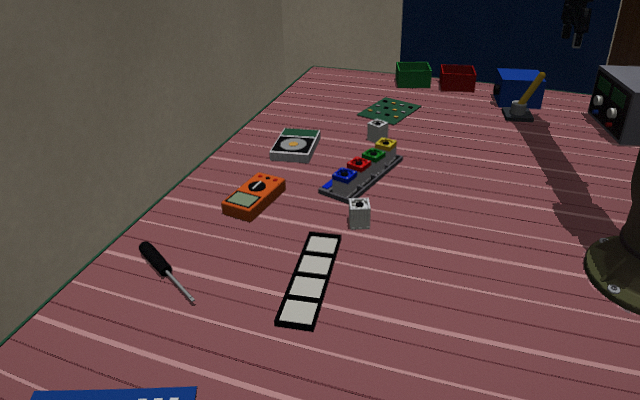

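The top view has up as +x and left as +y. The grey tray reads blue (336,222), red (365,230), green (392,239), yellow (424,246) from left to right. The black tray is at (200,240). White look-alikes stand at (287,254) and (478,221), and neither is needed. Next I'll measure positions.

```bash
cat > h.py <<'E'
import numpy as np, cv2
from bench import *
def ray(name,px,pose=None):
    c=calibration(name); K=np.array([[c['fx'],0,c['cx']],[0,c['fy'],c['cy']],[0,0,1]])
    u=cv2.undistortPoints(np.array(px,float).reshape(-1,1,2),K,np.array(c['dist_coeffs'])).reshape(-1,2)
    d=np.c_[u,np.ones(len(u))]
    if name=='wrist':
        T=np.array(c['tool_from_camera']); R=cv2.Rodrigues(np.array(pose[1],float))[0]
        o=R@T[:3,3]+np.array(pose[0]); return o,(R@T[:3,:3]@d.T).T
    R=np.array(c['R']);t=np.array(c['t']); return -R.T@t,(R.T@d.T).T
def onplane(name,px,z,pose=None):
    o,d=ray(name,px,pose); s=(z-o[2])/d[:,2]; return o+d*s[:,None]
def proj(name,X,pose=None):
    c=calibration(name); K=np.array([[c['fx'],0,c['cx']],[0,c['fy'],c['cy']],[0,0,1]])
    if name=='wrist':
        T=np.array(c['tool_from_camera']); R=cv2.Rodrigues(np.array(pose[1],float))[0]
        M=np.eye(4);M[:3,:3]=R;M[:3,3]=pose[0]; M=np.linalg.inv(M@T); R,t=M[:3,:3],M[:3,3]
    else: R,t=np.array(c['R']),np.array(c['t'])
    return cv2.projectPoints(np.array(X,float).reshape(-1,1,3),cv2.Rodrigues(R)[0],t,K,np.array(c['dist_coeffs']))[0].reshape(-1,2)
HUE={'red':[(0,8),(172,180)],'yellow':[(24,36)],'green':[(50,75)],'blue':[(105,128)]}
def cmask(im,c,smin=110,vmin=60):
    h=cv2.cvtColor(im,cv2.COLOR_RGB2HSV); m=np.zeros(im.shape[:2],np.uint8)
    for a,b in HUE[c]: m|=cv2.inRange(h,(a,smin,vmin),(b,255,255))
    return m
def blobs(m,amin):
    cs,_=cv2.findContours(m,cv2.RETR_EXTERNAL,cv2.CHAIN_APPROX_NONE)
    return [c for c in cs if cv2.contourArea(c)>=amin]
E
python3 - <<'E'
from h import *
im=cv2.imread('pics/top0.png')[:,:,::-1].copy()
crop=im[180:290,120:500]; cv2.imwrite('pics/crop0.png',cv2.resize(crop,None,fx=2.1,fy=2.1,interpolation=cv2.INTER_CUBIC)[:,:,::-1])
for c in HUE:
    m=cmask(im,c); m[:, :300]=0; m[:,450:]=0; m[:190]=0;m[280:]=0
    for b in blobs(m,40):
        r=cv2.minAreaRect(b); print(c,cv2.contourArea(b),np.round(r[0],1),np.round(r[1],1),np.round(onplane('top',[r[0]],.014)[0],4),'z54',np.round(onplane('top',[r[0]],.054)[0],4))
h=cv2.cvtColor(im,cv2.COLOR_RGB2HSV); m=cv2.inRange(h,(0,0,150),(180,50,255)); m[:210]=0;m[270:]=0
P=[]
for b in blobs(m,150):
    r=cv2.minAreaRect(b); p=onplane('top',[r[0]],.004)[0]; print('pale',cv2.contourArea(b),np.round(r[0],1),np.round(r[1],1),np.round(p,4))
E
```

```text
red 403.5 [364.4 229.7] [22.3 20.6] [ 0.5951 -0.1699  0.014 ] z54 [ 0.5918 -0.1655  0.054 ]
red 143.0 [367.5 212.9] [20.9  8.1] [ 0.6306 -0.1777  0.014 ] z54 [ 0.6259 -0.173   0.054 ]
yellow 422.5 [422.7 246.2] [22.2 21.4] [ 0.5583 -0.2908  0.014 ] z54 [ 0.5565 -0.2817  0.054 ]
yellow 148.5 [422.9 227.5] [21.3  8.2] [ 0.5977 -0.2933  0.014 ] z54 [ 0.5944 -0.2841  0.054 ]
green 421.0 [391.4 239.3] [21.8 21.8] [ 0.5739 -0.226   0.014 ] z54 [ 0.5715 -0.2194  0.054 ]
green 115.5 [395.  220.3] [20.1  6.9] [ 0.6138 -0.2353  0.014 ] z54 [ 0.6098 -0.2284  0.054 ]
blue 400.5 [335.6 222. ] [22.6 20.1] [ 0.6123 -0.1097  0.014 ] z54 [ 0.6084 -0.1076  0.054 ]
blue 132.5 [340.  205.9] [20.9  7.5] [ 0.6466 -0.1198  0.014 ] z54 [ 0.6413 -0.1174  0.054 ]
pale 187.0 [286.1 254.1] [18.7 18.5] [ 0.547  -0.0039  0.004 ]
pale 508.5 [156.3 246. ] [24.4 23.2] [0.5689 0.2704 0.004 ]
pale 519.5 [184.7 241.8] [24.1 23.8] [0.5767 0.2107 0.004 ]
pale 523.5 [213.  237.6] [23.9 24.2] [0.5845 0.1509 0.004 ]
pale 525.5 [241.2 233.6] [23.9 24. ] [0.592  0.0911 0.004 ]
pale 178.0 [271.  239.5] [59.  4.] [0.5784 0.0279 0.004 ]
```

```bash
ls pics
```

```text
crop0.png
side0.png
top0.png
```

View pics/crop0.png

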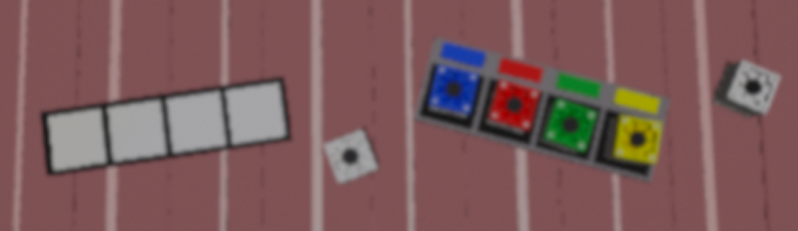

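All four tags and coolers are about 60 mm apart, as they should be. Cooler centres are within about 3 mm of the pocket centres given by the tags. The grey tray's yaw is about -15.7° and the black tray's about +7.3°. The white blocks are clearly colourless in the crop. I'll move above the grey tray for a closer look.

Call:
{"op": "drive_tool", "data": {"deltas": [[1, 15, 15, 0, 3], [1, 45, 43, 0, 8], [1, 75, 72, 0, 14], [1, 105, 101, 0, 20], [1, 135, 130, 0, 26], [1, 165, 159, 0, 31], [1, 195, 187, 0, 36], [1, 225, 216, 0, 41], [1, 255, 245, 0, 45], [1, 285, 274, 0, 49], [1, 315, 303, 0, 53], [1, 345, 331, 0, 56], [1, 375, 360, 0, 58], [1, 405, 389, 0, 60], [1, 425, 405, 0, 61], [1, 435, 413, 0, 61], [1, 438, 420, 0, 61], [1, 438, 420, 0, 61], [1, 438, 420, 0, 61]]}}

```text
clock: 1.68
position: [0.5822, -0.2146, 0.238]
tcp_rot: [-2.511, -1.886, 0.004]
wrist_force: [-0.2, -0.5, 0.7]
grip_width: 0.0854
```

```bash
python3 - <<'E'
from h import *
s=get_state(); pose=(s['position'],s['tcp_rot']); np.save('pose1.npy',np.array(pose))
im=get_image('wrist'); cv2.imwrite('pics/w1.png',im[:,:,::-1])
print(pose,s['clock'])
for c in HUE:
    m=cmask(im,c)
    for b in blobs(m,150):
        r=cv2.minAreaRect(b); bx=cv2.boxPoints(r)
        for z in (.014,.054):
            q=onplane('wrist',bx,z,pose); e=[(np.linalg.norm(q[1]-q[0])),np.linalg.norm(q[2]-q[1])]
            d=q[1]-q[0]; print(c,z,cv2.contourArea(b),np.round(r[0],1),np.round(q.mean(0)[:2],4),np.round(e,4),'ang mod90',round(np.degrees(np.arctan2(d[1],d[0]))%90,1))
E
```

```text
(array([ 0.58221133, -0.2145509 ,  0.23798017]), array([-2.51058739, -1.88602584,  0.00443777])) 1.6833
red 0.014 503.5 [350.  136.5] [ 0.6311 -0.1754] [0.0161 0.0446] ang mod90 73.8
red 0.054 503.5 [350.  136.5] [ 0.6278 -0.1721] [0.0143 0.0396] ang mod90 73.8
red 0.014 1604.0 [315.5 137.5] [ 0.5919 -0.1653] [0.0472 0.047 ] ang mod90 73.8
red 0.054 1604.0 [315.5 137.5] [ 0.593  -0.1631] [0.0419 0.0417] ang mod90 73.8
yellow 0.014 1144.5 [314.5 245.9] [ 0.552 -0.297] [0.0477 0.047 ] ang mod90 78.5
yellow 0.054 1144.5 [314.5 245.9] [ 0.5575 -0.2801] [0.0424 0.0418] ang mod90 78.5
yellow 0.014 394.5 [347.5 232. ] [ 0.5981 -0.2902] [0.0164 0.0439] ang mod90 73.8
yellow 0.054 394.5 [347.5 232. ] [ 0.5985 -0.2741] [0.0146 0.039 ] ang mod90 73.8
green 0.014 2112.0 [520.  218.2] [ 0.8117 -0.3328] [0.0957 0.0397] ang mod90 7.4
green 0.054 2112.0 [520.  218.2] [ 0.7884 -0.312 ] [0.085  0.0353] ang mod90 7.4
green 0.014 1267.5 [311.1 190.9] [ 0.5687 -0.2255] [0.0463 0.0445] ang mod90 68.5
green 0.054 1267.5 [311.1 190.9] [ 0.5724 -0.2166] [0.0412 0.0395] ang mod90 68.5
green 0.014 419.0 [348.5 186.5] [ 0.6143 -0.2328] [0.0157 0.0439] ang mod90 73.8
green 0.054 419.0 [348.5 186.5] [ 0.6129 -0.2231] [0.0139 0.039 ] ang mod90 73.8
blue 0.014 575.0 [351.  81.] [ 0.6473 -0.1172] [0.0153 0.0436] ang mod90 73.8
blue 0.054 575.0 [351.  81.] [ 0.6422 -0.1204] [0.0136 0.0387] ang mod90 73.8
blue 0.014 1838.5 [314.1  76. ] [ 0.6092 -0.1008] [0.047  0.0466] ang mod90 75.5
blue 0.054 1838.5 [314.1  76. ] [ 0.6084 -0.1058] [0.0417 0.0414] ang mod90 75.5
```

View pics/w1.png

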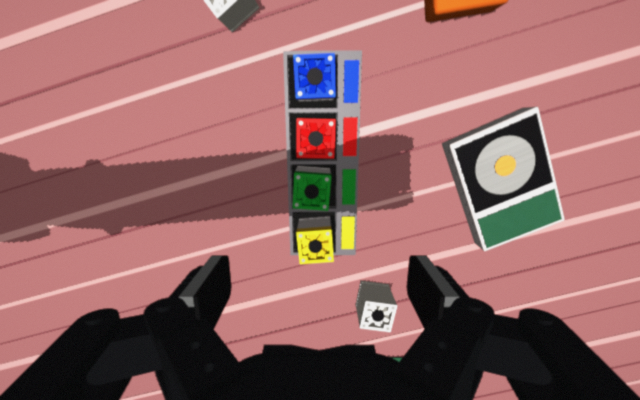

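The wrist view agrees with the top view to about 2 mm. It shows blue (314,76), red (315,137), green (311,191) and yellow (315,246), with their tags to the right. Fan tops come out at about 41 x 41 mm, and cooler yaws are about -14.5, -16, -21.5 and -11.5°. I'll start with blue.

Call:
{"op": "drive_tool", "data": {"deltas": [[1, 4, 15, -8, 1], [1, 11, 45, -30, 2], [1, 18, 75, -60, 2], [1, 24, 98, -90, 2], [1, 26, 108, -115, 2], [1, 26, 108, -135, 2], [1, 26, 108, -155, 2], [1, 26, 108, -175, 2], [1, 26, 108, -190, 2], [1, 26, 108, -200, 2], [1, 26, 108, -208, 2], [1, 26, 108, -212, 2], [1, 26, 108, -213, 2], [1, 26, 108, -213, 2]]}}

```text
clock: 2.9
position: [0.6083, -0.1074, 0.0255]
tcp_rot: [-2.479, -1.928, 0.004]
wrist_force: [0.5, -0.3, -0.3]
grip_width: 0.0854
```

```bash
python3 - <<'E'
from h import *
s=get_state(); print(s['position'],s['tcp_rot'],s['wrist_force'])
im=get_image('wrist'); cv2.imwrite('pics/w2.png',im[:,:,::-1])
E
```

```text
[ 0.60827228 -0.10740875  0.02552259] [-2.47944417 -1.92840809  0.00391401] [ 0.53923159 -0.2684917  -0.29178846]
```

View pics/w2.png

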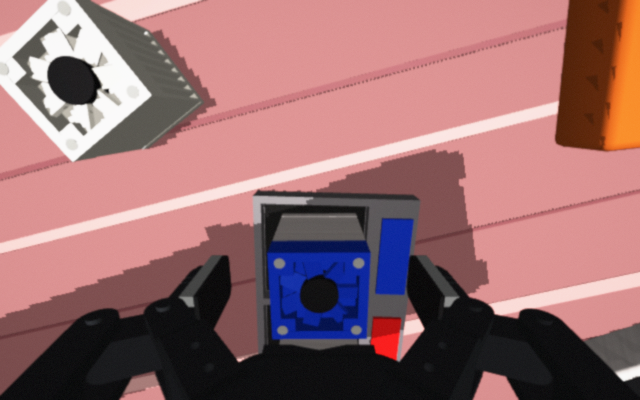

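Blue is centred between the fingers: the fan centre is at (319,294) and the finger midline at about 320. I'll close the gripper.

Call:
{"op": "drive_tool", "data": {"deltas": [[-1, 0, 0, 0, 0], [-1, 0, 0, 0, 0], [-1, 0, 0, 0, 0], [-1, 0, 0, 0, 0], [-1, 0, 0, 0, 0], [-1, 0, 0, 0, 0], [-1, 0, 0, 0, 0], [-1, 0, 0, 0, 0], [-1, 0, 0, 0, 0], [-1, 0, 0, 0, 0]]}}

```text
clock: 3.78
position: [0.6091, -0.1075, 0.0265]
tcp_rot: [2.479, 1.928, -0.002]
wrist_force: [-0.1, -0.1, 5.7]
grip_width: 0.0393
```

Gripped at 39 mm. Now I'll lift it and carry it to the right-hand black pocket.

Call:
{"op": "drive_tool", "data": {"deltas": [[-1, 0, 0, 8, 0], [-1, 0, 0, 25, 0], [-1, 0, 0, 50, 0], [-1, 0, 0, 80, 0], [-1, 0, 4, 105, 0], [-1, -1, 14, 118, 1], [-1, -3, 34, 120, 3], [-1, -5, 58, 120, 6], [-1, -7, 82, 120, 9], [-1, -9, 106, 120, 12], [-1, -11, 130, 120, 15], [-1, -13, 154, 120, 18], [-1, -15, 175, 120, 20], [-1, -16, 188, 120, 21], [-1, -17, 196, 120, 22], [-1, -17, 199, 120, 22], [-1, -17, 199, 120, 22], [-1, -17, 199, 120, 22]]}}

```text
clock: 5.28
position: [0.5924, 0.09, 0.1463]
tcp_rot: [2.067, 2.363, -0.003]
wrist_force: [-0.2, -0.2, -1.7]
grip_width: 0.0394
```

```bash
cat > tray.py <<'E'
from h import *
import sys
s=get_state(); pose=(s['position'],s['tcp_rot'])
im=get_image('wrist'); cv2.imwrite('pics/'+sys.argv[1],im[:,:,::-1])
R=cv2.Rodrigues(np.array(pose[1]))[0]; print(np.round(pose[0],4),'tooly heading',np.degrees(np.arctan2(R[1,1],R[0,1])), s['grip_width'],s['wrist_force'])
h=cv2.cvtColor(im,cv2.COLOR_RGB2HSV); m=cv2.inRange(h,(0,0,110),(180,40,255))
for b in blobs(m,800):
    r=cv2.minAreaRect(b); q=onplane('wrist',cv2.boxPoints(r),.004,pose); d=q[1]-q[0]
    print(np.round(r[0],1),np.round(q.mean(0)[:2],4),np.round([np.linalg.norm(d),np.linalg.norm(q[2]-q[1])],4),round(np.degrees(np.arctan2(d[1],d[0]))%90,1))
E
python3 tray.py w3.png
```

```text
[0.5924 0.09   0.1463] tooly heading 7.638812887861514 0.03940660735605989 [-0.16081233 -0.234368   -1.67658377]
[319.  188.5] [0.5919 0.0973] [0.0557 0.0477] 7.6
[319. 127.] [0.5844 0.153 ] [0.0558 0.0556] 7.6
[474.8  44.6] [0.706  0.2372] [0.0085 0.1961] 0.0
[319.5  52.5] [0.5768 0.2131] [0.0562 0.0557] 7.6
```

View pics/w3.png

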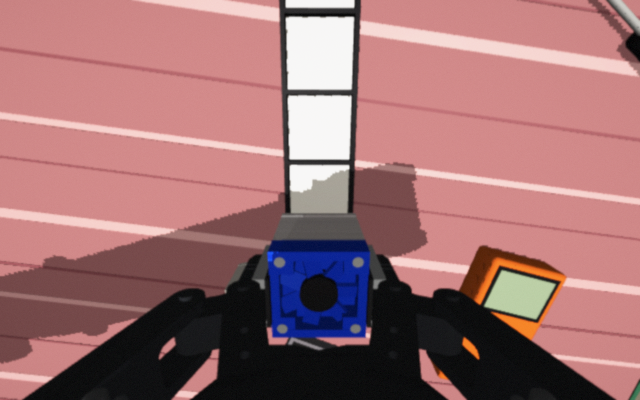

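The pockets measure 56 x 56 mm and lie 2 mm further along +y than the top view gave. I'll go 2 mm left and lower.

Call:
{"op": "drive_tool", "data": {"deltas": [[-1, 0, 1, -6, 0], [-1, 0, 2, -20, 0], [-1, 0, 2, -42, 0], [-1, 0, 2, -65, 0], [-1, 0, 2, -85, 0], [-1, 0, 2, -98, 0], [-1, 0, 2, -107, 0], [-1, 0, 2, -112, 0], [-1, 0, 2, -115, 0], [-1, 0, 2, -116.5, 0], [-1, 0, 2, -117.5, 0], [-1, 0, 2, -118.5, 0], [-1, 0, 2, -119.5, 0], [-1, 0, 2, -119.5, 0], [-1, 0, 2, -119.5, 0]]}}

```text
clock: 6.58
position: [0.5927, 0.0916, 0.0272]
tcp_rot: [2.068, 2.362, -0.003]
wrist_force: [-0.5, 0.0, -1.2]
grip_width: 0.0398
```

Call:
{"op": "drive_tool", "data": {"deltas": [[-1, 0, 0, -0.5, 0], [-1, 0, 0, -1.0, 0], [-1, 0, 0, -1.2, 0], [-1, 0, 0, -1.2, 0]]}}

```text
clock: 6.92
position: [0.5929, 0.0917, 0.0266]
tcp_rot: [2.068, 2.362, -0.003]
wrist_force: [-1.7, -0.3, 3.8]
grip_width: 0.0391
```

Contact: the force rose to +3.8 N. I'll open the gripper without moving, then rise.

Call:
{"op": "drive_tool", "data": {"deltas": [[0.3, 0, 0, 0, 0], [0.5, 0, 0, 0, 0], [0.8, 0, 0, 0, 0], [1, 0, 0, 0, 0], [1, 0, 0, 0, 0], [1, 0, 0, 0, 0], [1, 0, 0, 0, 0], [1, 0, 0, 5, 0], [1, 0, 0, 20, 0], [1, 0, 0, 45, 0], [1, 0, 0, 75, 0], [1, 0, 0, 100, 0], [1, 0, 0, 110, 0], [1, 0, 0, 112, 0]]}}

```text
clock: 8.08
position: [0.5948, 0.0923, 0.1424]
tcp_rot: [2.065, 2.358, 0.004]
wrist_force: [0.1, -0.1, -0.2]
grip_width: 0.0854
```

```bash
python3 tray.py w4.png; python3 - <<'E'
from h import *
im=get_image('side'); cv2.imwrite('pics/s4.png',cv2.resize(im[100:350,220:460],None,fx=2.2,fy=2.2)[:,:,::-1])
E
```

```text
[0.5948 0.0923 0.1424] tooly heading 7.597914734587455 0.08539487122341737 [ 0.11999153 -0.07127761 -0.18611681]
[248.4 308.8] [ 0.5384 -0.0386] [0.0498 0.0501] 22.9
[315.  129.5] [0.5846 0.1528] [0.0551 0.056 ] 7.6
[314.5  54. ] [0.5764 0.2129] [0.0555 0.0558] 7.7
```

View pics/s4.png

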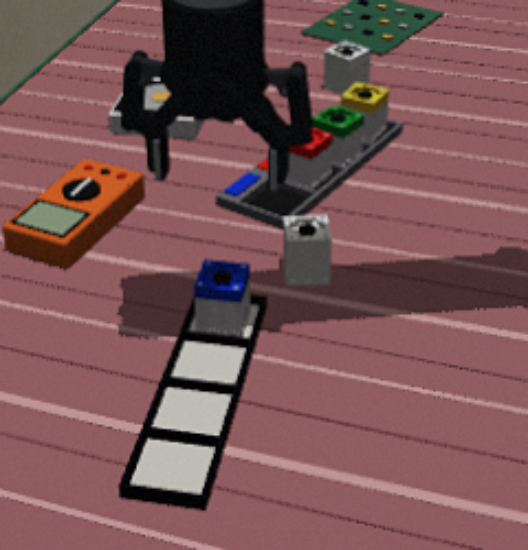

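View pics/w4.png

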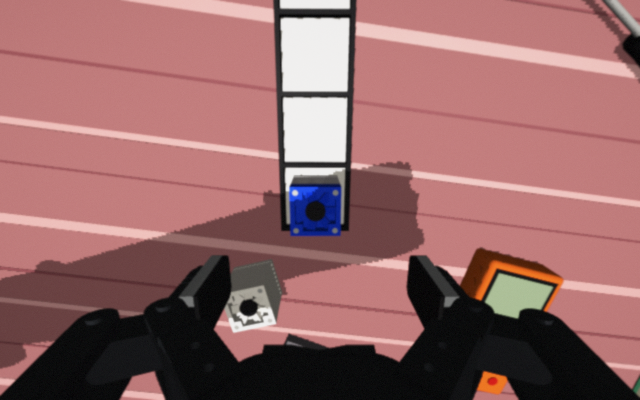

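Blue stands upright in the rightmost pocket. Before moving on I'll check its top height and position by triangulating between views.

```bash
cat > chk.py <<'E'
from h import *
import sys
# triangulate fan-top centre from top & side views; print centre in tray frame
def tri(pxs):
    A=np.zeros((3,3));b=np.zeros(3)
    for n,p in pxs:
        o,d=ray(n,[p]); d=d[0]/np.linalg.norm(d[0]); M=np.eye(3)-np.outer(d,d); A+=M;b+=M@o
    return np.linalg.solve(A,b)
T=get_image('top');S=get_image('side')
cv2.imwrite('pics/top_'+sys.argv[1]+'.png',T[:,:,::-1]); cv2.imwrite('pics/side_'+sys.argv[1]+'.png',S[:,:,::-1])
c0=np.array([.5805,.1815]);a=np.radians(7.4);ex=np.array([np.cos(a),np.sin(a)]);ey=np.array([-ex[1],ex[0]])
for c in HUE:
    mt=cmask(T,c);mt[:200]=0;mt[290:]=0;mt[:,:140]=0;mt[:,450:]=0
    ms=cmask(S,c);ms[:135]=0;ms[330:]=0;ms[:,:270]=0;ms[:,400:]=0
    out=[]
    for m in(mt,ms):
        bs=[b for b in blobs(m,60)]
        out.append(sorted([(cv2.contourArea(b),cv2.minAreaRect(b)[0]) for b in bs])[::-1])
    if out[0]:
        pt=out[0][0][1]; q=onplane('top',[pt],.054)[0][:2]; print(c,'top',np.round(pt,1),'xy@54',np.round(q,4),'trayframe mm',np.round([(q-c0)@ex*1e3,(q-c0)@ey*1e3],1),end=' ')
        if out[1]: print('side',np.round(out[1][0][1],1),out[1][0][0],'tri',np.round(tri([('top',pt),('side',out[1][0][1])]),4))
        else: print()
E
python3 chk.py a
```

```text
red top [364.4 229.7] xy@54 [ 0.5918 -0.1655] trayframe mm [ -33.5 -345.6] side [362.5 165.5] 99.5 tri [ 0.5877 -0.1678  0.0432]
yellow top [422.7 246.2] xy@54 [ 0.5565 -0.2817] trayframe mm [ -83.5 -456.3] side [385.4 141.7] 113.5 tri [ 0.5565 -0.2817  0.0543]
green top [391.4 239.3] xy@54 [ 0.5715 -0.2194] trayframe mm [ -60.6 -396.4] side [373.4 152.7] 120.0 tri [ 0.571  -0.2198  0.0524]
blue top [242.1 230.5] xy@54 [0.5944 0.0823] trayframe mm [   1.  -100.2] side [319.8 227.4] 317.5 tri [0.5956 0.0842 0.0407]
```

The gripper is probably hiding part of blue in the top view, so I'll use the wrist view instead.

```bash
cat > wchk.py <<'E'
from h import *
import sys
s=get_state(); pose=(s['position'],s['tcp_rot'])
im=get_image('wrist'); cv2.imwrite('pics/'+sys.argv[1],im[:,:,::-1])
R=cv2.Rodrigues(np.array(pose[1]))[0]; print(np.round(pose[0],4),'tooly',round(np.degrees(np.arctan2(R[1,1],R[0,1])),2))
for c in HUE:
    for b in blobs(cmask(im,c),700):
        r=cv2.minAreaRect(b); q=onplane('wrist',cv2.boxPoints(r),.054,pose); d=q[1]-q[0]
        print(c,np.round(r[0],1),np.round(q.mean(0)[:2],4),np.round([np.linalg.norm(d),np.linalg.norm(q[2]-q[1])],4),round(np.degrees(np.arctan2(d[1],d[0]))%90-90,1))
E
python3 wchk.py w5.png
```

```text
[0.5919 0.0912 0.1371] tooly 7.59
blue [320. 211.] [0.5924 0.0947] [0.0387 0.0416] -82.4
```

View pics/top_a.png

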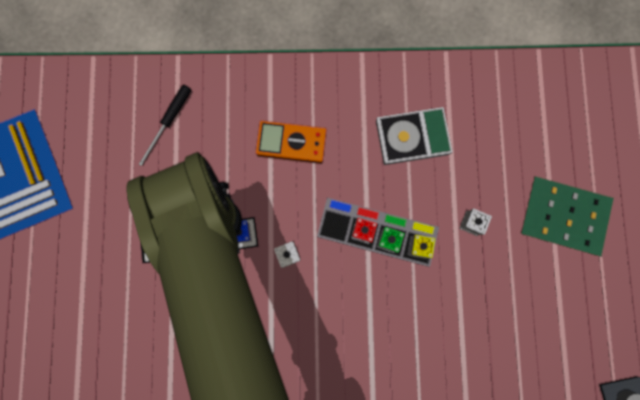

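Blue is at (0.592, 0.094), within 2 mm of the pocket centre. The arm hid part of it in the top view, as suspected. Next is red.

Call:
{"op": "drive_tool", "data": {"deltas": [[1, 0, -15, 5, -1], [1, 0, -45, 8, -4], [1, 0, -75, 8, -7], [1, 0, -105, 8, -10], [1, 0, -135, 8, -13], [1, 0, -165, 8, -16], [1, 0, -195, 8, -19], [1, 0, -222, 5, -22], [1, 0, -242, -5, -24], [1, 0.5, -252, -20, -24], [1, 0.5, -255, -40, -24], [1, 0.5, -255.5, -62, -24], [1, 0.5, -255.5, -82, -24], [1, 0.5, -255.5, -96, -24], [1, 0.5, -255.5, -105, -24], [1, 0.5, -255.5, -110, -24], [1, 0.5, -255.5, -111.5, -24], [1, 0.5, -255.5, -111.5, -24]]}}

```text
clock: 9.83
position: [0.5927, -0.1639, 0.0255]
tcp_rot: [-2.515, -1.882, 0.005]
wrist_force: [-0.2, -0.7, 0.1]
grip_width: 0.0853
```

```bash
python3 wchk.py w6.png
```

```text
[ 0.5927 -0.1639  0.0255] tooly -16.37
red [319.  293.2] [ 0.5932 -0.1614] [0.0459 0.0398] -19.9
red [393.4 256. ] [ 0.6258 -0.1532] [0.0331 0.0121] -16.0
green [387.4 338.3] [ 0.6153 -0.1897] [0.0224 0.0117] -16.5
blue [401. 142.] [ 0.6377 -0.1113] [0.0328 0.012 ] -16.2
```

View pics/w6.png

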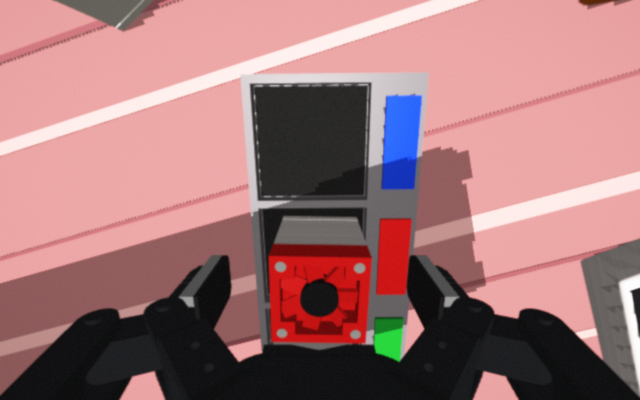

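Red is centred, with its fan centre at (319,297). I'll close and lift.

Call:
{"op": "drive_tool", "data": {"deltas": [[-1, 0, 0, 0, 0], [-1, 0, 0, 0, 0], [-1, 0, 0, 0, 0], [-1, 0, 0, 0, 0], [-1, 0, 0, 0, 0], [-1, 0, 0, 0, 0], [-1, 0, 0, 0, 0], [-1, 0, 0, 0, 0], [-1, 0, 0, 0, 0], [-1, 0, 0, 0, 0]]}}

```text
clock: 10.72
position: [0.5937, -0.1643, 0.0269]
tcp_rot: [2.514, 1.881, -0.004]
wrist_force: [-0.5, -0.8, 4.8]
grip_width: 0.039
```

Call:
{"op": "drive_tool", "data": {"deltas": [[-1, 0, 0, 8, 0], [-1, 0, 0, 25, 0], [-1, 0, 0, 50, 0], [-1, 0, 0, 80, 0], [-1, 0, 4, 105, 0], [-1, -1, 16, 118, 1], [-1, -2, 40, 120, 3], [-1, -3, 70, 120, 6], [-1, -4, 100, 120, 9], [-1, -5, 130, 120, 12], [-1, -6, 160, 120, 15], [-1, -7, 190, 120, 18], [-1, -8, 220, 120, 20], [-1, -9, 250, 120, 22], [-1, -9, 278, 120, 23], [-1, -9, 298, 120, 24], [-1, -9, 310, 120, 24], [-1, -9, 316, 120, 24], [-1, -9, 316, 120, 24], [-1, -9, 316, 120, 24]]}}

```text
clock: 12.38
position: [0.5842, 0.1509, 0.1462]
tcp_rot: [2.068, 2.362, -0.005]
wrist_force: [-0.3, 0.0, -0.7]
grip_width: 0.0389
```

```bash
python3 tray.py w7.png
```

```text
[0.5842 0.1509 0.1462] tooly heading 7.60698753560542 0.038929510453280705 [-0.27415466  0.03369841 -0.74718893]
[319.  190.5] [0.584  0.1561] [0.0479 0.0557] 6.0
[424.7 114.5] [0.6681 0.2376] [0.0074 0.1183] 1.2
[319.5 129. ] [0.5769 0.2121] [0.0558 0.0549] 5.9
[320.   54.5] [0.5693 0.2723] [0.0554 0.0558] 7.6
```

View pics/w7.png

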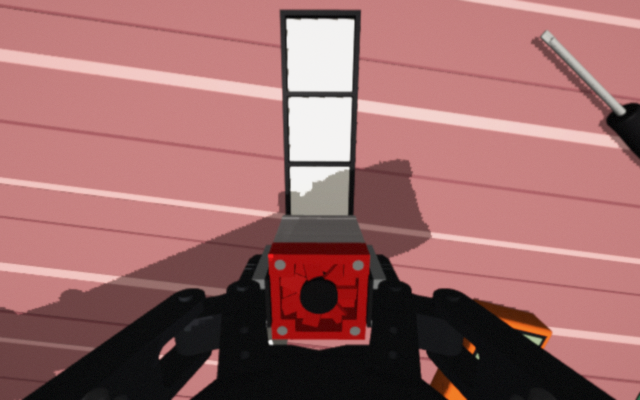

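Call:
{"op": "drive_tool", "data": {"deltas": [[-1, 0, 1, -6, 0], [-1, 0, 1, -20, 0], [-1, 0, 1, -42, 0], [-1, 0, 1, -65, 0], [-1, 0, 1, -85, 0], [-1, 0, 1, -98, 0], [-1, 0, 1, -107, 0], [-1, 0, 1, -112, 0], [-1, 0, 1, -115, 0], [-1, 0, 1, -116.5, 0], [-1, 0, 1, -117.5, 0], [-1, 0, 1, -118.5, 0], [-1, 0, 1, -119.3, 0], [-1, 0, 1, -120, 0], [-1, 0, 1, -120.3, 0], [-1, 0, 1, -120.3, 0]]}}

```text
clock: 13.77
position: [0.5851, 0.151, 0.0269]
tcp_rot: [2.069, 2.36, -0.005]
wrist_force: [-1.7, -0.3, 6.1]
grip_width: 0.0389
```

Contact at +6 N. I'll release and rise.

Call:
{"op": "drive_tool", "data": {"deltas": [[0.3, 0, 0, 0, 0], [0.5, 0, 0, 0, 0], [0.8, 0, 0, 0, 0], [1, 0, 0, 0, 0], [1, 0, 0, 0, 0], [1, 0, 0, 0, 0], [1, 0, 0, 0, 0], [1, 0, 0, 5, 0], [1, 0, 0, 20, 0], [1, 0, 0, 45, 0], [1, 0, 0, 75, 0], [1, 0, 0, 100, 0], [1, 0, 0, 110, 0], [1, 0, 0, 112, 0]]}}

```text
clock: 14.93
position: [0.5869, 0.1519, 0.1427]
tcp_rot: [2.066, 2.357, 0.003]
wrist_force: [0.8, 0.1, -0.2]
grip_width: 0.0852
```

```bash
python3 wchk.py w8.png
```

```text
[0.5869 0.1519 0.1427] tooly 7.52
red [315. 211.] [0.5845 0.153 ] [0.0397 0.0428] -82.6
blue [315.  276.5] [0.5918 0.096 ] [0.0392 0.0442] -82.7
```

View pics/w8.png

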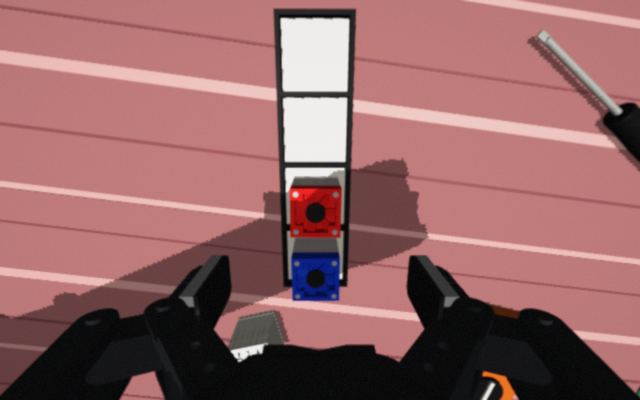

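```bash
python3 -c "
from h import *
s=get_state();R=cv2.Rodrigues(np.array(s['tcp_rot']))[0];print(s['position'],np.degrees(np.arctan2(R[1,1],R[0,1])),s['joint_positions'],s['clock'])"
```

```text
[0.58603533 0.15136955 0.14103064] 7.510809590856215 [ 0.31539189  0.38654786 -0.75584738  1.66990997  0.28756868  1.19600311
 -0.37851448] 14.9833
```

Call:
{"op": "drive_tool", "data": {"deltas": [[1, 0, -15, 3, -1], [1, -1, -45, 3, -4], [1, -2, -75, 3, -7], [1, -3, -105, 3, -10], [1, -4, -135, 3, -13], [1, -5, -165, 3, -15], [1, -6, -195, 3, -17], [1, -8, -225, 3, -19], [1, -9, -255, 3, -21], [1, -10, -285, 3, -23], [1, -11, -312, 3, -25], [1, -12, -335, 0, -27], [1, -13, -352, -10, -28], [1, -14, -364, -25, -29], [1, -14, -369, -40, -29], [1, -14, -369, -50, -29], [1, -14, -369, -50, -29], [1, -14, -369, -50, -29]]}}

```text
clock: 16.48
position: [0.5715, -0.2162, 0.0898]
tcp_rot: [2.593, 1.769, -0.004]
wrist_force: [-0.3, -0.4, -0.3]
grip_width: 0.0856
```

```bash
python3 wchk.py w9.png
```

```text
[ 0.5715 -0.2162  0.0898] tooly -21.41
red [377.6 135. ] [ 0.6244 -0.1701] [0.0133 0.0367] -18.8
yellow [333.5 325.3] [ 0.5575 -0.2781] [0.0417 0.0369] -14.2
yellow [383.5 289. ] [ 0.5975 -0.2639] [0.0133 0.0354] -21.5
green [628.2 267.2] [ 0.7475 -0.3061] [0.0219 0.0364] -89.7
green [321.  239.5] [ 0.5723 -0.217 ] [0.04   0.0413] -20.2
green [380.7 217.6] [ 0.611  -0.2168] [0.013  0.0362] -19.7
blue [373.7  38. ] [ 0.6378 -0.1234] [0.0132 0.0357] -18.7
```

View pics/w9.png

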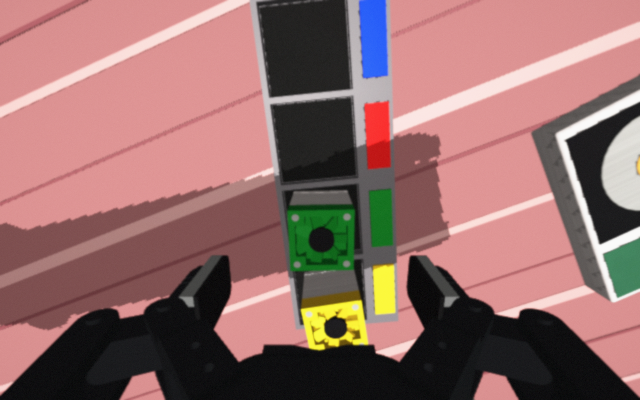

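Green is square to the jaws, with its fan centre at (321,239). I'll descend with a 2 mm correction, then close.

Call:
{"op": "drive_tool", "data": {"deltas": [[1, 0.5, -1, -6, 0], [1, 0.5, -2, -20, 0], [1, 0.5, -2, -38, 0], [1, 0.5, -2, -52, 0], [1, 0.5, -2, -60, 0], [1, 0.5, -2, -64, 0], [1, 0.5, -2, -64.3, 0], [1, 0.5, -2, -64.3, 0], [-1, 0.5, -2, -64.3, 0], [-1, 0.5, -2, -64.3, 0], [-1, 0.5, -2, -64.3, 0], [-1, 0.5, -2, -64.3, 0], [-1, 0.5, -2, -64.3, 0], [-1, 0.5, -2, -64.3, 0], [-1, 0.5, -2, -64.3, 0], [-1, 0.5, -2, -64.3, 0], [-1, 0.5, -2, -64.3, 0], [-1, 0.5, -2, -64.3, 0]]}}

```text
clock: 18.03
position: [0.5733, -0.2185, 0.0273]
tcp_rot: [2.59, 1.767, -0.001]
wrist_force: [-1.1, -0.5, 5.8]
grip_width: 0.0394
```

Call:
{"op": "drive_tool", "data": {"deltas": [[-1, 0, 0, 8, 0], [-1, 0, 0, 25, 0], [-1, 0, 0, 55, 0], [-1, 0, 2, 85, 0], [-1, 0, 10, 108, 1], [-1, 0, 28, 119, 2], [-1, 0, 55, 120, 4], [-1, 1, 86, 120, 6], [-1, 1, 118, 120, 8], [-1, 1, 150, 120, 10], [-1, 2, 182, 120, 13], [-1, 2, 214, 120, 16], [-1, 2, 246, 120, 18], [-1, 3, 278, 120, 20], [-1, 3, 310, 120, 22], [-1, 3, 342, 120, 24], [-1, 3, 372, 120, 26], [-1, 3.5, 398, 120, 28], [-1, 3.5, 418, 120, 29], [-1, 3.5, 428, 120, 29]]}}

```text
clock: 19.7
position: [0.5728, 0.2159, 0.1455]
tcp_rot: [2.057, 2.372, -0.001]
wrist_force: [-0.2, -0.3, -0.3]
grip_width: 0.0391
```

Call:
{"op": "drive_tool", "data": {"deltas": [[-1, 0, 0, 0, 0], [-1, 0, 0, 0, 0]]}}

```text
clock: 19.87
position: [0.5702, 0.2179, 0.144]
tcp_rot: [-2.052, -2.377, 0.004]
wrist_force: [0.6, 0.2, -2.8]
grip_width: 0.0393
```

```bash
python3 tray.py w10.png
```

```text
[0.5702 0.2179 0.144 ] tooly heading 8.379246314028936 0.039293632548667655 [ 0.6042555   0.15563078 -2.7609677 ]
[325. 195.] [0.5757 0.2207] [0.0371 0.054 ] 7.2
[327. 139.] [0.5697 0.2718] [0.0559 0.0564] 8.4
```

View pics/w10.png

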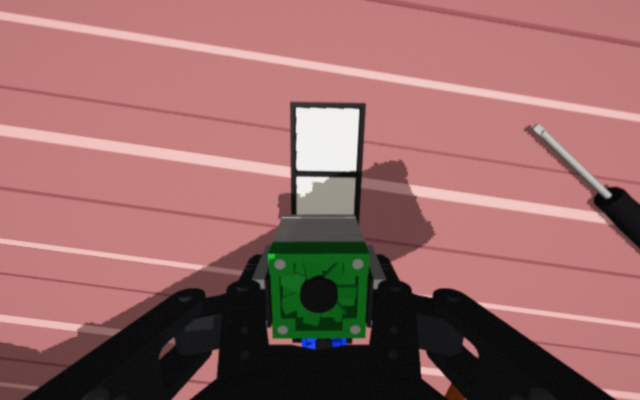

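It overshot slightly while braking. I'll correct by (+7, -6) mm and -1° while still high, let it settle, and then lower.

Call:
{"op": "drive_tool", "data": {"deltas": [[-1, 4, -3, 0, -0.5], [-1, 7, -6, 0, -1], [-1, 7, -6, 0, -1], [-1, 7, -6, 0, -1], [-1, 7, -6, 0, -1]]}}

```text
clock: 20.33
position: [0.5786, 0.2091, 0.1444]
tcp_rot: [2.079, 2.355, -0.004]
wrist_force: [-0.5, 0.1, -1.0]
grip_width: 0.0393
```

Call:
{"op": "drive_tool", "data": {"deltas": [[-1, -1, 1, -4, 0], [-1, -1.5, 2, -18, 0.4], [-1, -1.5, 2, -40, 0.4], [-1, -1.5, 2, -63, 0.4], [-1, -1.5, 2, -83, 0.4], [-1, -1.5, 2, -96, 0.4], [-1, -1.5, 2, -105, 0.4], [-1, -1.5, 2, -110, 0.4], [-1, -1.5, 2, -113, 0.4], [-1, -1.5, 2, -114.5, 0.4], [-1, -1.5, 2, -115.5, 0.4], [-1, -1.5, 2, -116.5, 0.4], [-1, -1.5, 2, -117, 0.4], [-1, -1.5, 2, -117.5, 0.4], [-1, -1.5, 2, -118, 0.4], [-1, -1.5, 2, -118, 0.4]]}}

```text
clock: 21.67
position: [0.5775, 0.2112, 0.0274]
tcp_rot: [2.07, 2.362, -0.004]
wrist_force: [-2.6, -1.2, 4.8]
grip_width: 0.0395
```

Call:
{"op": "drive_tool", "data": {"deltas": [[0.3, 0, 0, 0, 0], [0.5, 0, 0, 0, 0], [0.8, 0, 0, 0, 0], [1, 0, 0, 0, 0], [1, 0, 0, 0, 0], [1, 0, 0, 0, 0], [1, 0, 0, 0, 0], [1, 0, 0, 5, 0], [1, 0, 0, 20, 0], [1, 0, 0, 45, 0], [1, 0, 0, 75, 0], [1, 0, 0, 100, 0], [1, 0, 0, 110, 0], [1, 0, 0, 112, 0], [1, 0, 0, 112, 0], [1, 0, 0, 112, 0]]}}

```text
clock: 23.0
position: [0.5768, 0.2107, 0.1383]
tcp_rot: [2.071, 2.362, -0.006]
wrist_force: [-0.5, -0.2, -0.3]
grip_width: 0.0851
```

```bash
python3 wchk.py w11.png
```

```text
[0.5768 0.2107 0.1383] tooly 7.53
red [319.5 280.5] [0.5849 0.1542] [0.0394 0.0455] -82.5
green [319.5 212. ] [0.5771 0.213 ] [0.0383 0.0403] -82.5
blue [319.5 332.5] [0.5916 0.1039] [0.0403 0.0343] -82.4
```

View pics/w11.png

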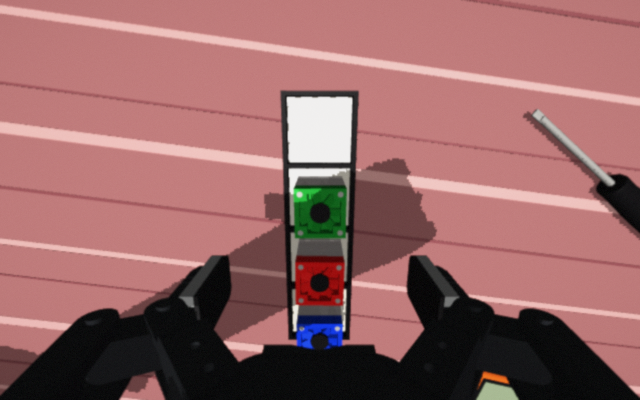

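Green, red and blue are seated at (320,212), (320,281) and (320,332). Last is yellow.

Call:
{"op": "drive_tool", "data": {"deltas": [[1, 0, -12, 3, 0], [1, -1, -40, 3, -2], [1, -3, -72, 3, -4], [1, -4, -104, 3, -6], [1, -5, -136, 3, -7], [1, -7, -168, 3, -8], [1, -8, -200, 3, -9], [1, -9, -232, 3, -10], [1, -11, -264, 3, -11], [1, -12, -296, 3, -12], [1, -13, -328, 3, -13], [1, -15, -360, 3, -14], [1, -16, -392, 0, -15], [1, -17, -422, -5, -16], [1, -18, -448, -15, -17], [1, -19, -470, -25, -18], [1, -20, -484, -38, -19], [1, -20, -490, -48, -19], [1, -20, -491, -48, -19], [1, -20, -491, -48, -19]]}}

```text
clock: 24.72
position: [0.5562, -0.2786, 0.0885]
tcp_rot: [-2.428, -1.988, 0.007]
wrist_force: [-0.0, 0.2, -0.1]
grip_width: 0.0854
```

Call:
{"op": "drive_tool", "data": {"deltas": [[1, 0, 0, 0, 0], [1, 0, 0, 0, 0]]}}

```text
clock: 24.88
position: [0.5572, -0.2762, 0.0891]
tcp_rot: [-2.424, -1.992, 0.005]
wrist_force: [-0.3, 0.7, 0.7]
grip_width: 0.0855
```

```bash
python3 wchk.py w12.png
```

```text
[ 0.5572 -0.2762  0.0891] tooly -11.19
red [402.3  48.7] [ 0.6195 -0.1808] [0.0363 0.0135] -15.7
green [625.8 242.5] [ 0.7414 -0.3143] [0.0182 0.0385] -5.9
green [388.  144.7] [ 0.6059 -0.2275] [0.0362 0.013 ] -17.2
```

View pics/w12.png

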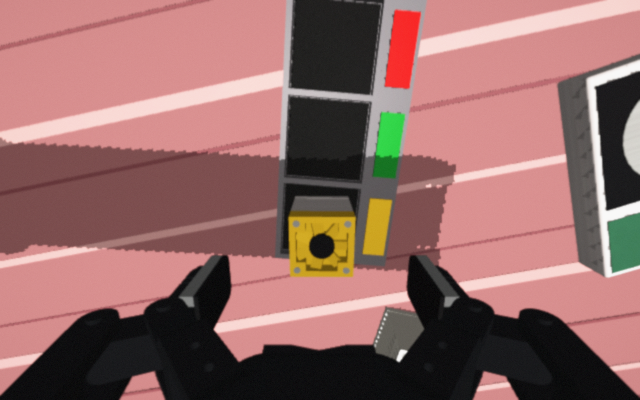

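Yellow is at (321,246), square to the jaws and 4 to 5 mm further along -y. The white block at (395,335) is clear of the fingers. I'll descend and close.

Call:
{"op": "drive_tool", "data": {"deltas": [[1, 0, -2, -5, 0], [1, -0.5, -4.5, -18, 0], [1, -0.5, -4.5, -36, 0], [1, -0.5, -4.5, -51, 0], [1, -0.5, -4.5, -59, 0], [1, -0.5, -4.5, -63, 0], [1, -0.5, -4.5, -63.6, 0], [1, -0.5, -4.5, -63.6, 0], [1, -0.5, -4.5, -63.6, 0]]}}

```text
clock: 25.68
position: [0.5574, -0.2814, 0.0265]
tcp_rot: [-2.426, -1.993, 0.004]
wrist_force: [0.6, 0.2, 0.4]
grip_width: 0.0852
```

```bash
python3 wchk.py w13.png
```

```text
[ 0.5574 -0.2814  0.0265] tooly -11.21
red [434.1  29.7] [ 0.6126 -0.1916] [0.0186 0.0121] -16.4
green [414.3 144.4] [ 0.6024 -0.2269] [0.0328 0.0118] -17.3
```

View pics/w13.png

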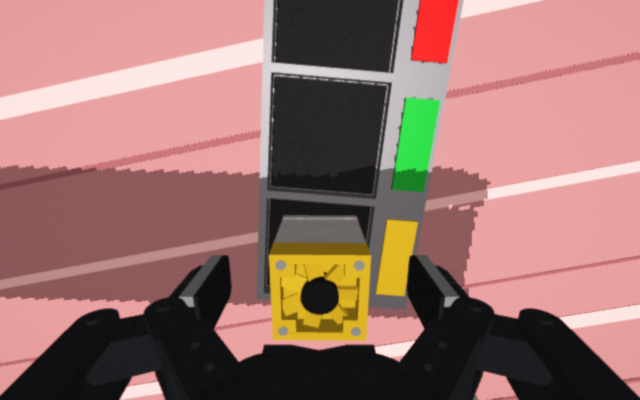

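Yellow is centred, with its fan at (320,295), the same as the others were. I'll close.

Call:
{"op": "drive_tool", "data": {"deltas": [[-1, 0, 0, 0, 0], [-1, 0, 0, 0, 0], [-1, 0, 0, 0, 0], [-1, 0, 0, 0, 0], [-1, 0, 0, 0, 0], [-1, 0, 0, 0, 0], [-1, 0, 0, 0, 0], [-1, 0, 0, 0, 0], [-1, 0, 0, 0, 0], [-1, 0, 0, 0, 0]]}}

```text
clock: 26.57
position: [0.5579, -0.2817, 0.0272]
tcp_rot: [-2.427, -1.993, 0.004]
wrist_force: [-0.8, -0.5, 4.6]
grip_width: 0.0393
```

Call:
{"op": "drive_tool", "data": {"deltas": [[-1, 0, 0, 8, 0], [-1, 0, 0, 25, 0], [-1, 0, 0, 55, 0], [-1, 0, 2, 85, 0], [-1, 0, 10, 108, 1], [-1, 0, 28, 119, 2], [-1, 1, 53, 120, 3], [-1, 2, 80, 120, 4], [-1, 3, 108, 120, 5], [-1, 3, 136, 120, 6], [-1, 4, 164, 120, 7], [-1, 4, 192, 120, 8], [-1, 5, 220, 120, 9], [-1, 5, 248, 120, 10], [-1, 5, 276, 120, 11], [-1, 6, 304, 120, 12], [-1, 6, 332, 120, 13], [-1, 7, 356, 120, 14], [-1, 7, 370, 120, 14], [-1, 7, 376, 120, 14]]}}

```text
clock: 28.23
position: [0.5613, 0.1008, 0.145]
tcp_rot: [-2.153, -2.281, 0.006]
wrist_force: [-1.1, 0.7, -2.1]
grip_width: 0.0396
```

Call:
{"op": "drive_tool", "data": {"deltas": [[-1, 0, 6, 0, 0], [-1, 1, 20, 0, 1], [-1, 2, 40, 0, 2], [-1, 3, 62, 0, 3], [-1, 4, 85, 0, 3], [-1, 5, 108, 0, 4], [-1, 6, 130, 0, 4.2], [-1, 7, 148, 0, 4.2], [-1, 7.5, 160, 0, 4.2], [-1, 7.5, 167, 0, 4.2], [-1, 7.5, 170, 0, 4.2], [-1, 7.5, 170, 0, 4.2], [-1, 7.5, 170, 0, 4.2], [-1, 7.5, 170, 0, 4.2]]}}

```text
clock: 29.4
position: [0.5693, 0.2692, 0.1449]
tcp_rot: [-2.071, -2.357, 0.008]
wrist_force: [0.2, 0.0, -0.7]
grip_width: 0.0393
```

```bash
python3 tray.py w14.png
```

```text
[0.5693 0.2692 0.1449] tooly heading 7.386124516392256 0.0393436225603351 [ 0.16406255  0.03963151 -0.72243639]
[319.  190.5] [0.5681 0.2751] [0.0555 0.0476] 7.4
```

View pics/w14.png

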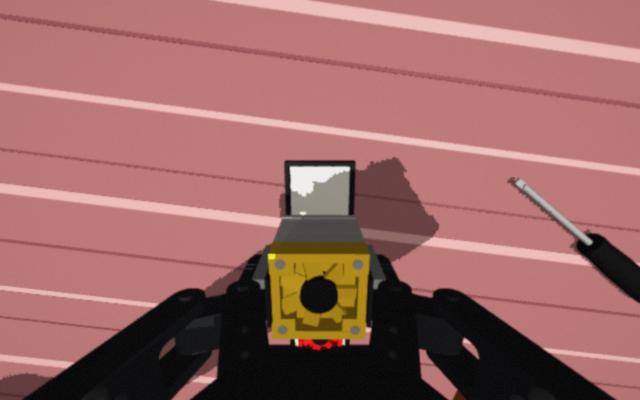

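Call:
{"op": "drive_tool", "data": {"deltas": [[-1, 0, 1, -4, 0], [-1, -0.5, 2, -18, 0], [-1, -0.5, 2, -40, 0], [-1, -0.5, 2, -63, 0], [-1, -0.5, 2, -83, 0], [-1, -0.5, 2, -96, 0], [-1, -0.5, 2, -105, 0], [-1, -0.5, 2, -110, 0], [-1, -0.5, 2, -113, 0], [-1, -0.5, 2, -115, 0], [-1, -0.5, 2, -116, 0], [-1, -0.5, 2, -117, 0], [-1, -0.5, 2, -117.5, 0], [-1, -0.5, 2, -118, 0], [-1, -0.5, 2, -118.5, 0], [-1, -0.5, 2, -118.5, 0]]}}

```text
clock: 30.78
position: [0.5691, 0.2715, 0.0273]
tcp_rot: [-2.071, -2.357, 0.007]
wrist_force: [-0.8, -0.8, 3.0]
grip_width: 0.0395
```

Contact at +3 N. I'll release and rise.

Call:
{"op": "drive_tool", "data": {"deltas": [[0.3, 0, 0, 0, 0], [0.5, 0, 0, 0, 0], [0.8, 0, 0, 0, 0], [1, 0, 0, 0, 0], [1, 0, 0, 0, 0], [1, 0, 0, 0, 0], [1, 0, 0, 0, 0], [1, 0, 0, 5, 0], [1, 0, 0, 20, 0], [1, 0, 0, 45, 0], [1, 0, 0, 75, 0], [1, 0, 0, 105, 0], [1, 0, 0, 130, 0], [1, 0, 0, 150, 0], [1, 0, 0, 165, 0], [1, 0, 0, 170, 0], [1, 0, 0, 170, 0], [1, 0, 0, 170, 0]]}}

```text
clock: 32.28
position: [0.5689, 0.2714, 0.1973]
tcp_rot: [-2.071, -2.357, 0.007]
wrist_force: [0.1, 0.4, -0.3]
grip_width: 0.0854
```

Call:
{"op": "drive_tool", "data": {"deltas": [[1, 0, -15, 0, 0], [1, 0, -40, 0, 0], [1, 0, -70, 0, 0], [1, 0, -100, 0, 0], [1, 0, -130, 0, 0], [1, 0, -160, 0, 0], [1, 0, -190, 0, 0], [1, 0, -220, 0, 0], [1, 0, -250, 0, 0], [1, 0, -280, 0, 0], [1, 0, -310, 0, 0], [1, 0, -340, 0, 0], [1, 0, -365, 0, 0], [1, 0, -385, 0, 0], [1, 0, -395, 0, 0], [1, 0, -400, 0, 0], [1, 0, -400, 0, 0], [1, 0, -400, 0, 0], [1, 0, -400, 0, 0]]}}

```text
clock: 33.87
position: [0.5691, -0.1264, 0.1972]
tcp_rot: [-2.068, -2.36, 0.006]
wrist_force: [0.4, 0.3, 0.3]
grip_width: 0.0853
```

```bash
python3 chk.py end; python3 - <<'E'
import cv2
a=cv2.imread('pics/top_end.png')[190:290,130:310];b=cv2.imread('pics/side_end.png')[200:340,250:370]
cv2.imwrite('pics/end_t.png',cv2.resize(a,None,fx=4,fy=4,interpolation=2));cv2.imwrite('pics/end_s.png',cv2.resize(b,None,fx=4,fy=4,interpolation=2))
E
```

```text
red top [209.2 235. ] xy@54 [0.5863 0.1487] trayframe mm [  1.6 -33.3] side [313.2 245.9] 417.5 tri [0.5858 0.1497 0.0477]
yellow top [149.8 244.7] xy@54 [0.569  0.2678] trayframe mm [-0.3 87.1] side [296.5 290.4] 420.5 tri [0.5689 0.2686 0.0512]
green top [179.6 239.6] xy@54 [0.5781 0.2082] trayframe mm [ 1.1 26.7] side [305.1 265.7] 353.5 tri [0.5777 0.2087 0.0514]
blue top [237.7 231.2] xy@54 [0.5931 0.0911] trayframe mm [  0.9 -91.3] side [320.1 225.1] 249.0 tri [0.5928 0.0913 0.0516]
```

View pics/end_t.png

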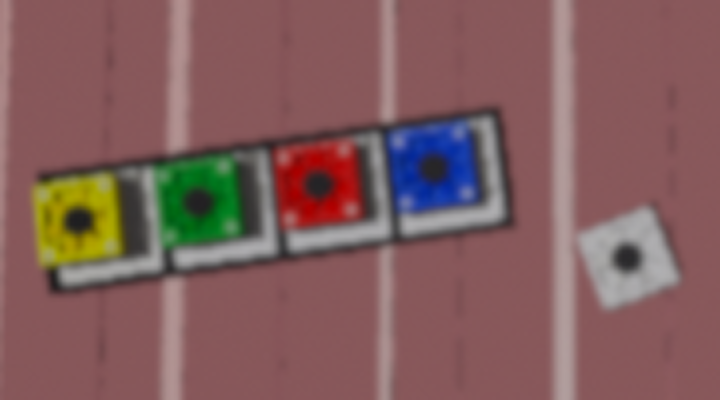

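View pics/end_s.png

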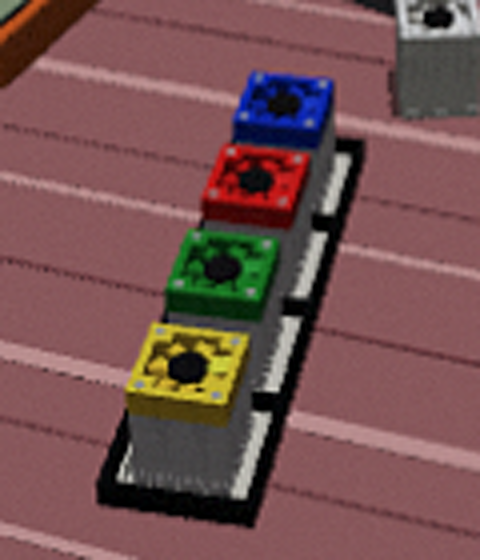

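View pics/top_end.png

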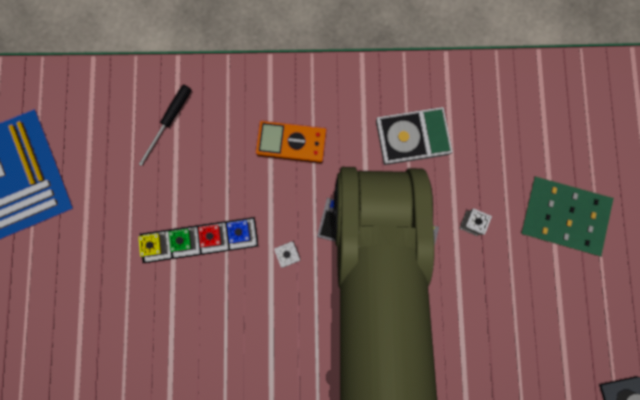

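All four are upright and inside their pockets, at most 3.3 mm off centre against 8 mm of slack. The row reads yellow, green, red, blue from left to right. The multimeter is still at (291,142) and the gripper is clear of everything.

```bash
python3 -c "
from bench import *
print(close_job())"
```

```text
the job is handed in; nothing more can be done
None
```

All four coolers are in the black tray in reverse order, and I've handed the job in. The grey tray read blue, red, green, yellow from left to right. The black tray now reads yellow, green, red, blue. It took about 34 s of robot time. Each cooler was lowered until it touched its pocket floor (3–6 N) before release.

**Last checks:** in the final top and side pictures all four stand upright, each in its own pocket. Their centres are within about 3.3 mm of the pocket centres, where a centred cooler has 8 mm of clearance. The multimeter and both white look-alikes are where they started.

**Disagreements:**
- **Camera offset:** the top and wrist cameras differed by about 2 mm along y, within the calibration limit, so I aimed between them.
- **Top height:** the triangulated tops came out at 48–52 mm against the expected 54 mm, with red lowest. I put this down to the colour patches including part of the fans' sides; the pictures and the contact heights show no tilt.
- **Blue, mid-job:** a top-view check put blue 10 mm off because the arm was hiding part of it. The wrist view then, and the clear top view at the end, both put it within 2 mm.

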